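# Key a cryo vial from a narrow dewar into the thaw rack with spring tongs

## Robot

A 6-joint arm with a two-finger parallel gripper is mounted at the origin on a cart in front of the work surface, level with it; the furniture and walls round the work are solid. World frame = base frame: x ahead of the robot, y to its left, z up, the work surface at z = 0. Lengths are in mm, angles in rad, forces in N, time in s.
With the tool pointing down it reaches from about 350 to 975 mm from the base axis. Payload 7.1 kg.
Tool frame: the origin (TCP) lies midway between the tips of the shut fingers; the grasp point (between the pads) lies 19 mm behind it (ctrl.grasp_offset is the distance from the TCP to the grasp point, in mm); z points along the fingers, y is the line along which they close (so a half turn about z gives the same grasp; the last joint's range is limited). The gripper opens to 88 mm and grips with 3 to 60 N. Pads are 20 mm wide; open, the fingers measure 115 mm over their backs; the gripper's body (75 mm by 178 mm) begins 61 mm behind the grasp point.
Start: joints at [1.127, 0.423, 1.63, -0, 1.089, -0.019], TCP at [257.554, 569.448, 222.675] pointing down, gripper open.
Joint ranges: [-3, 3], [-0.9, 2.11], [0.09, 2.58], [-1.31, 4.45], [0.11, 2.69], [-2.54, 2.54]. Speed limits (rad/s): [2.39, 2.39, 3.01, 3.14, 3.14, 3.14].

## Interface

Orientations are given as a rotation vector (axis times angle).
In Python, from workcell import sensors, viewer, ctrl gives the robot as it stands. The module is installed in compiled form; this text tells all that it offers.
- The arm moves only by the shell command python3 -m handwheel 'ROWS'. ROWS is JSON, a list of rows, each a list of 7 numbers: the shift along the tool's x, y, z in mm, then the turn, a rotation vector about the tool's x, y, z in rad, then the closure, from 0 (fully open) to 1 (shut). In form: [[x, y, z, rx, ry, rz, jaw], ...]. A call has 1 to 10 rows; each row shifts and turns the commanded pose from where the row before left it, along the tool's axes as they then stand; what a row does not reach is not made up. A row lasts 1/8 s, in which the tool goes at most 62.5 mm and 10.7 degrees, less where a joint would pass 70% of its speed; a pose out of reach is approached as far as the arm can. A call is refused whole if a number of a shift passes 62.5 or a number of a turn 0.188, either way. A call with a gripper value outside its range is refused whole. The fingers move at their own pace and stop on an object; the grip force is fixed at half the most. Time passes only in rows, so rows that do not move let the fingers close. It gives the time, the measured TCP pose, the force, the opening and the grip force at its end, in the units of the state.
- sensors.get_obs(): the state, without advancing time (a new reading comes with each control period).
- viewer.get_image(name): name is "scene" or "top" or "wrist"; returns a dict with "frame" (480x640x3 uint8, blue, green, red), "fov_y" (degrees; the focal length in pixels is half the picture's height over the tangent of half this angle, whatever the lens; pixels are square), "cx", "cy" (the principal point, pixels), "R" (3x3) and "t" (3): a world point X has camera coordinates R X + t. Camera axes: x right, y down, z forward; pixel columns grow to the right and rows downward; lengths in mm; the calibration is good to about 2 mm. The wrist camera is an equidistant fisheye: a pixel r from the principal point sees the ray r / f radians off the axis. A picture is of the moment at which its call begins. There is no depth.
- ctrl.close_job(): hands the job in; it is judged then, once.
The state is a dict: "t": time; "qpos": joint angles; "qvel": joint speeds; "joint_torque": joint torques, N m; "ee_pos": TCP position; "orientation": TCP orientation; "ft_force": force on the tool from outside, world axes, zero at the start; "moment": the same for the moment, N m; "width": finger opening in mm; "grasp_force": force on a finger pad.
Only numpy, scipy, OpenCV 4.12 (cv2) and the standard library are available. Lean on these libraries where they do the work, as an engineer would, in place of code of your own. Each camera call takes 0.05 s, during which the arm holds its last target. There are 200 camera calls.

## Task

Take the spring tongs from their stand and with them lift the cryo vial out of the narrow bench dewar. Press it lightly into the empty spring-clip socket of the thaw rack, turning it by feel until its three-ribbed foot drops over the key hidden at the bottom and it is fully home and upright, then stand the tongs in their stand again. The vial is cold and brittle: the fingers themselves must not touch it, it must not be crushed or rammed, and the timer and beaker are to be left alone.

Things in the scene. Friction and masses are not known exactly. Their poses are not given: they have to be found in the camera images.
- tongs: Spring tongs, plain steel, 131 mm tall, 90 g, standing jaws-down in their stand. Origin: midway between the jaws at their lower ends; z up along the tongs, y the line along which they close. Two arms, linked by springs to a 16 x 24 mm head (z 97 to 131 mm) between them, move parallel and equally. Below z 70 mm the open arms measure 35 mm (y) by 14 mm (x).
- tongs_grip (a point): Where to hold the tongs: centre between the two ribbed finger paddles (20 mm wide in x, z 82 to 122 mm of the tongs), 100 mm above the tongs' origin; one finger on the +y and one on the -y paddle, from above. Over the paddles: 46 mm free, 36 mm with the jaws on a 14 mm cap, 32 mm fully shut. Held lightly at about 44 mm, the jaws stay open.
- tongs_jaws (a point): Centre between the jaws, 6 mm above the tongs' origin. The jaws are rubber, 12 mm high, with upright vee grooves that centre a round cap; free, they clear a 14 mm cap by 5 mm on each side. Same axes as the tongs.
- tongs_left (a joint): How far each tongs arm has moved inward: 0 free and open, 0.005 shut on a 14 mm cap, 0.007 fully shut on nothing (m). The springs push each arm out with 4 N when free, 9 N at 0.005, 11 N at 0.007; only the squeeze beyond that reaches the part.
- stand: Fixed grey stand for the tongs, foot 80 x 90 mm. Origin: centre of its underside. Its upright pocket is 17 mm (x) by 40 mm (y), floor 8 mm above the origin, straight up to 62 mm, with a flared lip up to 69 mm. The tongs stand in it with their origin on the pocket floor and their y along the stand's y (either way round).
- dewar: Fixed narrow-neck bench dewar of plain aluminium, 90 mm across, black neck collar and side handle on +y. Origin: centre of its underside. Round straight bore 42 mm wide, floor 6 mm and rim 100 mm above the origin; the neck is 59 mm wide outside.
- vial: The loose cryo vial, upright in the dewar, up to 5 mm off its axis. Origin: centre of the body's lower end; z up. Body 12 mm wide up to z 34 mm, round cap 14 mm wide from z 34 to 46 mm. Under it a foot down to z -4.5 mm: three ribs 2.6 mm wide, 5.5 mm out from the axis, one along +x, 120 degrees apart. 10 to 16 g. Brittle: press it down with less than 25 N and squeeze with less than 60 N a jaw.
- rack: Fixed aluminium thaw rack, 44 mm (x) by 164 mm (y). Origin: centre of its underside; top face 36 mm above. Four sockets in a row along y, at y -57, -19, +19 and +57 mm; like vials stand in three, the one at y +19 mm is empty. Lifting posts with black knobs, 63 mm high, at y -74 and +74 mm.
- socket_seat (a point): Where the vial's origin comes when home: on the empty socket's axis, 23.5 mm below the rack's top; z up. Round chamfered hole 13.5 mm wide, two spring leaves on its x sides: sliding down takes 3 to 8 N. On its floor a key with a three-armed slot 3.2 mm wide for the ribs, at an unknown angle: unless the ribs line up with it to a few degrees, the vial stops 4 mm above the seat.
- timer: Bystander: white bench timer, 68 x 68 x 20 mm. Origin: centre of its underside.
- beaker: Bystander: small clear beaker, 54 mm wide, 69 mm tall. Origin: centre of its underside.
There are look-alikes about, which are no part of the job. Leave any orange look-alike of the stand alone.

How it is judged (in metres and radians):
On the way, in this order (a step that is already met when the one before it is completed fails the run):
1. the vial is held in the tongs, clear above the rim of the dewar (z of vial in the frame of dewar above 0.105 m and contact force between tongs and vial above 1 N), for 0.2 s.
2. the vial is home in the empty socket (z of vial in the frame of socket_seat between -0.003 and 0.002 m and horizontal distance between vial and socket_seat below 0.0025 m and angle between vial's own z axis and vertical below 0.07 rad), for 0.2 s.
At the end, for the whole second after the job is handed in: The vial stands upright (within 4 degrees) in the empty socket, its origin within 2 mm of the height of the seat and 2.5 mm of its axis; the tongs stand upright in the stand's pocket, within 4 mm of its floor and 6 mm of its axis; both at rest (all of step 2 and horizontal distance between tongs and stand below 0.006 m and z of tongs in the frame of stand below 0.012 m and angle between tongs's own z axis and vertical below 0.1 rad and linear speed of each of vial, tongs below 0.02 m/s); the robot touches nothing.
It fails at once if the fingers or the arm touch the vial itself (contact force between any of the fingers, the arm and vial above 0.3 N).
It fails at once if the vial is rammed or wedged in the rack: more than 60 N summed over its contacts there (the leaves alone make 10 N) (contact force between vial and rack above 60 N).
It fails at once if the tongs crush the vial: more than 140 N summed over all its contacts with the jaws (60 N from each jaw) (contact force between tongs and vial above 140 N).
It fails at once if the timer or the beaker is shifted by more than 20 mm (distance of any of timer, beaker from where it was at the start of the episode above 0.02 m).
It also fails if it takes over 72 s, if anything falls off the work surface, if the arm or the gripper's body presses on something with over 40 N, if the wrist force passes 120 N, or if a joint passes its speed limit or range.

## Working session

There is one attempt and no reset: what is moved stays moved. The work goes in short steps, Python scripts to look and compute and a shell command to move; the robot and the scene stay as the last step left them, time stands still between calls to the robot, and variables do not carry over. Pictures are saved under pics/ and viewed, at most 10 in all, crops included, and the job is handed in when it is done.

```bash
mkdir -p pics; python3 - <<'E'
from workcell import sensors, viewer, ctrl
import cv2, pickle
d={}
for n in ("scene","top","wrist"):
    i=viewer.get_image(n); d[n]=i; print(n,i["fov_y"],i["cx"],i["cy"],i["R"],i["t"])
    cv2.imwrite(f"pics/{n}0.png",i["frame"])
pickle.dump(d,open("d0.pkl","wb"))
o=sensors.get_obs(); print(o, ctrl.grasp_offset)
E
```

```text
scene 49.22242908921201 329.7315257061208 237.72443713471324 [[ 0.8718564  -0.48974242 -0.00433264]
 [-0.27136653 -0.47569394 -0.83670513]
 [ 0.40770899  0.73066246 -0.54763651]] [-448.0914599   243.21867163  874.99151254]
top 43.08902157369328 312.47232968054294 233.1834260723693 [[-0.0014113  -0.99982115 -0.01885944]
 [-0.98724685  0.0043953  -0.1591362 ]
 [ 0.15919064  0.01839433 -0.98707649]] [  40.79985766  556.16866853 1282.30988972]
wrist 65.70646984690485 319.424133649934 228.97397590220174 [[ 0.41156144  0.91137833 -0.00259316]
 [ 0.87679065 -0.39516263  0.2740158 ]
 [ 0.24870734 -0.115048   -0.9617217 ]] [-624.46900977  -33.95225012  392.1104654 ]
{'t': 0.15, 'qpos': array([ 1.12701338e+00,  4.23686585e-01,  1.63049623e+00, -1.11817515e-05,
        1.08857357e+00, -1.89875741e-02]), 'qvel': array([-4.53842804e-04, -2.67256003e-03, -2.61907550e-03,  9.43659868e-05,
       -1.10804836e-03,  1.54924871e-03]), 'joint_torque': array([ 6.96846873e-04, -5.44981027e+01, -2.73917592e+01,  6.43300102e-02,
        2.05464195e-02, -7.35310641e-05]), 'ee_pos': array([257.37564339, 569.08455687, 222.07412831]), 'orientation': array([-6.62198969e-01, -3.07074544e+00,  1.78269243e-03]), 'ft_force': array([0.771778  , 0.97622422, 0.16577366]), 'moment': array([-0.06747795,  0.01557355,  0.03254693]), 'grasp_force': 0.0, 'width': 87.97253382304352} 18.700000000000003
```

View pics/scene0.png

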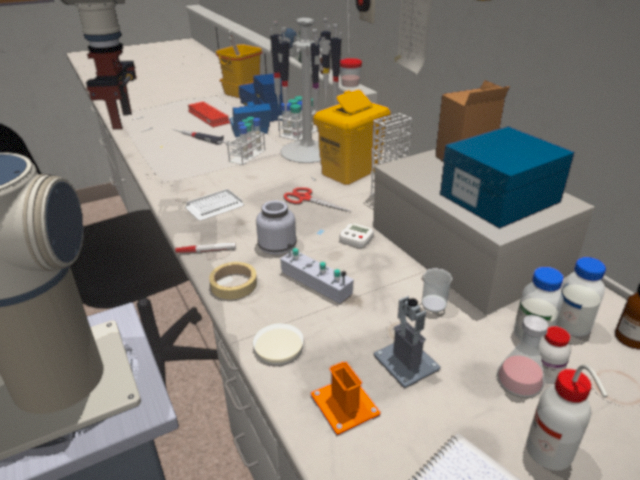

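View pics/top0.png

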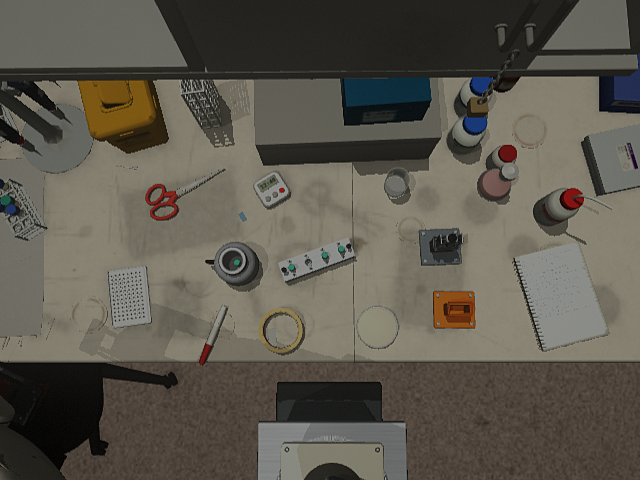

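The grey stand holding the tongs is at top (441,246) and scene (408,350). The orange look-alike, an empty stand at top (454,309), is to be left alone. The dewar is at top (236,262), the rack at (317,259), the timer at (270,189) and the beaker at (397,183). I'll confirm with enlarged crops.

```bash
python3 - <<'E'
import cv2, pickle, numpy as np
d=pickle.load(open("d0.pkl","rb"))
f=d["top"]["frame"]
a=cv2.resize(f[225:300,200:360],None,fx=5,fy=5,interpolation=cv2.INTER_CUBIC)[:, :800]
b=cv2.resize(f[222:270,410:470],None,fx=4.5,fy=4.5,interpolation=cv2.INTER_CUBIC)
c=np.zeros((600,800,3),np.uint8); c[:375,:800]=a; c[380:380+216,:270]=b
g=d["scene"]["frame"][290:390,360:450]
g=cv2.resize(g,(198,220)); c[380:600,280:478]=g
g=d["scene"]["frame"][240:305,270:360]; g=cv2.resize(g,(300,217)); c[380:597,490:790]=g
cv2.imwrite("pics/crop1.png",c)
E
```

```text
(no output)
```

View pics/crop1.png

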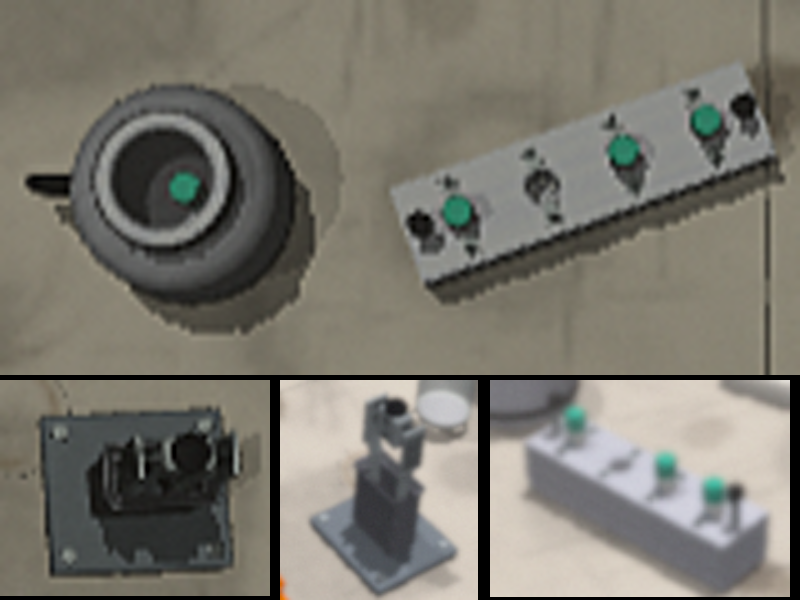

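The crop confirms it. The grey stand (crop 135,490) holds the tongs, with their head at (190,452). The empty socket is at crop (542,185), second from the left (+y) end, and the vial cap in the dewar is at (184,187).

```bash
cat > h.py <<'E'
import numpy as np, cv2, pickle
from scipy.spatial.transform import Rotation as Ro
def ray(im,u,v,fish=False):
    f=240/np.tan(np.radians(im["fov_y"])/2); x,y=(u-im["cx"])/f,(v-im["cy"])/f
    if fish:
        r=np.hypot(x,y); s=np.sin(r)/max(r,1e-9); c=np.array([x*s,y*s,np.cos(r)])
    else: c=np.array([x,y,1.])
    R=np.array(im["R"]); return -R.T@im["t"], R.T@c
def hit(im,u,v,z,fish=False):
    C,d=ray(im,u,v,fish); return C+d*(z-C[2])/d[2]
def proj(im,X,fish=False):
    f=240/np.tan(np.radians(im["fov_y"])/2); c=np.array(im["R"])@X+im["t"]
    if fish:
        r=np.hypot(c[0],c[1]); k=np.arctan2(r,c[2])/max(r,1e-9)
    else: k=1/c[2]
    return np.array([im["cx"]+f*c[0]*k, im["cy"]+f*c[1]*k])
E
python3 - <<'E'
from h import *
d=pickle.load(open("d0.pkl","rb")); T=d["top"]
np.set_printoptions(precision=1,suppress=True)
B=lambda u,v:(410+u/4.5,222+(v-380)/4.5); A=lambda u,v:(200+u/5,225+v/5)
c=[hit(T,*B(*p),6) for p in((42,417),(217,408),(230,568),(52,575))]
print("stand",np.mean(c,0)); print(np.array(c)); 
print("tongs head",hit(T,*B(190,452),139)); 
print("rim",hit(T,*A(161,180),100),"cap",hit(T,*A(184,187),56.5),"handle",hit(T,*A(35,184),70))
k1,k2=hit(T,*A(420,223),63),hit(T,*A(743,105),63)
print("knobs",k1,k2,np.linalg.norm(k1-k2),(k1+k2)/2,np.degrees(np.arctan2(-(k1-k2)[0],(k1-k2)[1])))
print("sock",hit(T,*A(542,185),36))
print("caps",[hit(T,*A(*p),12.5+46) for p in((458,211),(624,150),(706,120))])
print("sock interp",k2[:2]+(k1-k2)[:2]*(74+19)/148)
W=d["wrist"]; o=np.array([257.376,569.085,222.07]); Rt=Ro.from_rotvec([-6.62198969e-01,-3.07074544,1.78e-3]).as_matrix()
print(Rt,"cam in tool",Rt.T@(-W["R"].T@W["t"]-o))
E
```

```text
stand [ 530.5 -244.7    6. ]
[[ 568.2 -199.8    6. ]
 [ 572.4 -286.8    6. ]
 [ 492.3 -290.     6. ]
 [ 489.1 -202.4    6. ]]
tongs head [ 530.  -244.2  139. ]
rim [489.5 205.3 100. ] cap [491.4 202.   56.5] handle [491.4 263.7  70. ]
knobs [474.9  99.7  63. ] [525.2 -38.6  63. ] 147.1710268360056 [500.1  30.6  63. ] 19.982494330815616
sock [494.1  48.3  36. ]
caps [array([480.5,  83.8,  58.5]), array([506.5,  12.5,  58.5]), array([519.4, -22.8,  58.5])]
sock interp [493.6  48.3]
[[-0.9  0.4 -0. ]
 [ 0.4  0.9 -0. ]
 [ 0.  -0.  -1. ]] cam in tool [  75.1    0.7 -162.7]
```

```bash
python3 -m handwheel '[[-34,-37,0,0,0,0,0],[-34,-37,0,0,0,0,0],[-34,-37,0,0,0,0,0],[-34,-37,0,0,0,0,0],[-34,-37,0,0,0,0,0],[-34,-37,0,0,0,0,0],[-34,-37,0,0,0,0,0],[-34,-37,0,0,0,0,0],[-34,-37,0,0,0,0,0],[-34,-37,0,0,0,0,0]]' && python3 -m handwheel '[[-34,-37,0,0,0,0,0],[-34,-37,0,0,0,0,0],[-34,-37,0,0,0,0,0],[-34,-37,0,0,0,0,0],[-34,-37,0,0,0,0,0],[-34,-37,0,0,0,0,0],[-39,-37,0,0,0,-0.155,0],[0,0,0,0,0,-0.155,0],[0,0,0,0,0,-0.157,0],[0,0,0,0,0,0,0]]'
cat >> h.py <<'E'
def state():
    from workcell import sensors
    o=sensors.get_obs(); R=Ro.from_rotvec(o["orientation"]).as_matrix()
    return o,R
def goto(target,yaw=None):
    "tool-frame shift to world target, yaw=desired world angle of tool y (deg)"
    o,R=state(); np.set_printoptions(precision=2,suppress=True)
    y=np.degrees(np.arctan2(R[1,1],R[0,1]))
    print("t",o["t"],"pos",o["ee_pos"],"yaw",y,"tilt",R[:,2],"F",o["ft_force"],"w",o["width"],"g",o["grasp_force"])
    print("shift",R.T@(np.array(target)-o["ee_pos"]))
    if yaw is not None: print("turn z",-np.radians(yaw-y))
E
python3 - <<'E'
from h import *
from workcell import viewer
goto([530,-244.4,222],92.4)
i=viewer.get_image("wrist"); pickle.dump(i,open("w1.pkl","wb")); cv2.imwrite("pics/w1.png",i["frame"])
for z,n in((139,"tongs top"),(69,"lip"),(8,"floor")): print(n,proj(i,np.array([530,-244.4,z]),True))
E
```

```text
t: 1.4
ee_pos: [415.1, 90.6, 222.7]
orientation: [0.662, 3.071, 0.0]
ft_force: [1.6, 0.4, -0.6]
width: 87.9
grasp_force: 0.0
t: 2.65
ee_pos: [529.3, -244.0, 222.3]
orientation: [0.064, -3.14, -0.0]
ft_force: [-0.8, 1.1, 0.4]
width: 87.4
grasp_force: 0.0
t 2.65 pos [ 529.28 -244.    222.34] yaw 92.32250000340186 tilt [-0.  0. -1.] F [-0.85  1.05  0.4 ] w 87.43611350062348 g 0.0
shift [-0.7  -0.43  0.34]
turn z -0.0013526301109221105
tongs top [318.12 236.76]
lip [318.43 213.28]
floor [318.61 199.6 ]
```

View pics/w1.png

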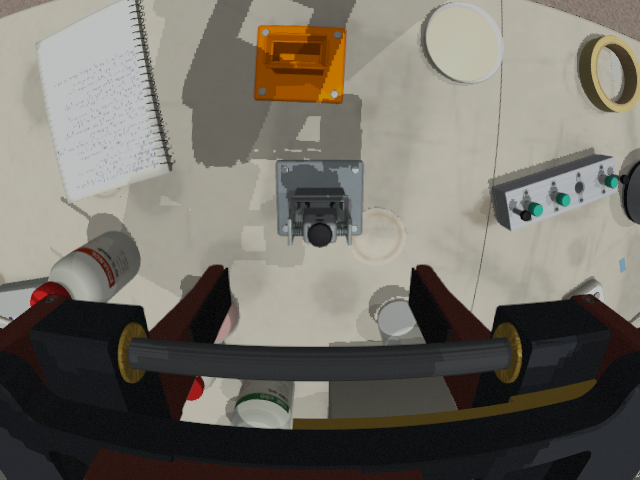

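```bash
python3 -m handwheel '[[-0.7,-0.4,44,0,0,0,0],[0,0,44,0,0,0,0],[0,0,45,0,0,0,0],[0,0,0,0,0,0,0.3],[0,0,0,0,0,0,0.4],[0,0,0,0,0,0,0.5],[0,0,0,0,0,0,0.5],[0,0,0,0,0,0,0.5]]'
```

```text
t: 3.7
ee_pos: [530.7, -244.5, 90.7]
orientation: [-0.066, 3.139, -0.001]
ft_force: [-0.4, -0.2, 5.1]
width: 44.4
grasp_force: 5.9
```

```bash
python3 -m handwheel '[[0,0,0,0,0,0,0.5],[0,0,0,0,0,0,0.5]]'; python3 -m handwheel '[[0,0,-15,0,0,0,0.5],[0,0,-15,0,0,0,0.5],[0,0,0,0,0,0,0.5]]'
```

```text
t: 3.95
ee_pos: [531.0, -244.7, 90.7]
orientation: [-0.066, 3.139, -0.001]
ft_force: [-0.3, 0.3, 7.1]
width: 44.1
grasp_force: 6.3
t: 4.32
ee_pos: [531.2, -244.8, 121.4]
orientation: [-0.066, 3.138, -0.002]
ft_force: [0.2, 0.7, -1.0]
width: 44.0
grasp_force: 4.8
```

```bash
python3 -m handwheel '[[0,0,-47,0,0,0,0.5],[0,0,-47,0,0,0,0.5],[-4.8,44.8,0,0,0,0,0.5],[-4.8,44.8,0,0,0,0,0.5],[-4.8,44.8,0,0,0,0,0.5],[-4.8,44.8,0,0,0,0,0.5],[-4.8,44.8,0,0,0,0,0.5],[-4.8,44.8,0,0,0,0,0.5],[-4.8,44.8,0,0,0,0,0.5],[-4.8,44.8,0,0,0,0,0.5]]' && python3 -m handwheel '[[-4.8,44.8,0,0,0,0,0.5],[-4.8,44.8,0,0,0,0,0.5],[0,0,0,0,0,0,0.5],[0,0,0,0,0,0,0.5]]'
python3 - <<'E'
from h import *
from workcell import viewer
goto([489.5,205.3,215],92.4)
i=viewer.get_image("wrist"); pickle.dump(i,open("w2.pkl","wb"))
for X,n in(((489.5,205.3,100),"rim"),((491.4,202,56.5),"cap"),((493.8,48.3,36),"socket")): print(n,proj(i,np.array(X),True))
cv2.imwrite("pics/w2.png",cv2.resize(i["frame"],(800,600),interpolation=cv2.INTER_CUBIC))
E
```

```text
t: 5.58
ee_pos: [553.2, 116.8, 213.5]
orientation: [0.066, -3.141, 0.0]
ft_force: [-0.1, -0.8, -0.8]
width: 44.0
grasp_force: 4.8
t: 6.08
ee_pos: [558.8, 205.0, 213.3]
orientation: [0.067, -3.14, 0.001]
ft_force: [0.0, -0.5, -0.2]
width: 44.3
grasp_force: 4.8
t 6.075 pos [558.79 204.96 213.29] yaw 92.45373122032174 tilt [-0. -0. -1.] F [ 0.01 -0.47 -0.18] w 44.29512517939043 g 4.822936499258503
shift [69.21  3.31 -1.65]
turn z 0.0009377867057287945
rim [323.52 133.71]
cap [319.06 134.74]
socket [159.77 135.66]
```

View pics/w2.png

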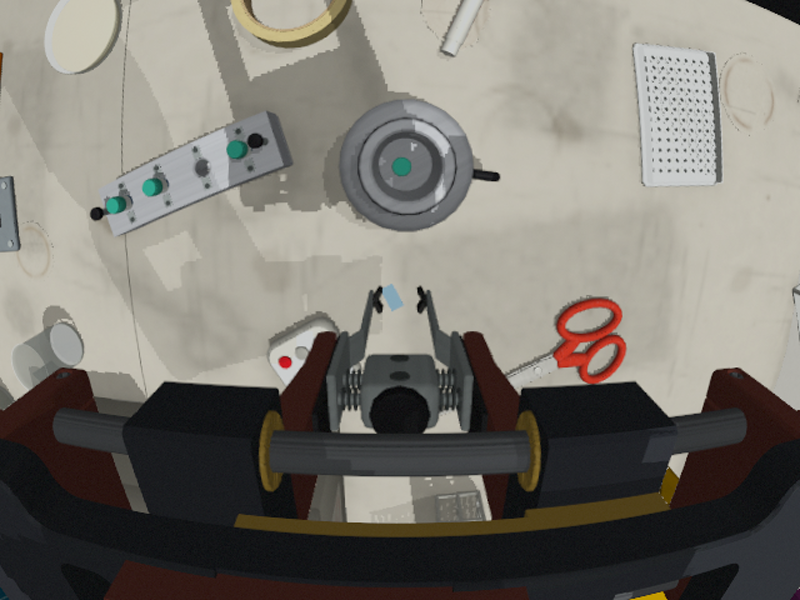

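The picture shows the cap at (401,166), the dewar rim around (403,163), and the open jaws at (378..422,297), all in enlarged pixels. I'll take one enlarged crop for exact centres.

```bash
python3 - <<'E'
from h import *
i=pickle.load(open("w2.pkl","rb")); f=i["frame"]
g=f.astype(int); m=((g[...,1]-g[...,2]>40)).astype(np.uint8)
n,l,s,c=cv2.connectedComponentsWithStats(m)
for k in range(1,n):
    if s[k,4]>40: print(c[k],s[k])
a=cv2.resize(f[70:190,265:385],None,fx=5,fy=5,interpolation=cv2.INTER_CUBIC)
b=cv2.resize(f[220:260,290:350],None,fx=3.3,fy=3.3,interpolation=cv2.INTER_CUBIC)
e=cv2.resize(f[115:155,140:185],None,fx=4,fy=4,interpolation=cv2.INTER_CUBIC)
o=np.zeros((600,800,3),np.uint8); o[:,:600]=a; o[:b.shape[0],602:602+b.shape[1]]=b[:, :198]; o[200:200+e.shape[0],602:602+e.shape[1]]=e
cv2.imwrite("pics/c2.png",o)
E
```

```text
[188.94736842 119.12105263] [181 112  17  15 190]
[321.02824859 132.94350282] [314 126  15  15 177]
[121.26923077 149.43406593] [114 143  16  14 182]
[ 92.15384615 163.72189349] [ 85 157  16  14 169]
```

View pics/c2.png

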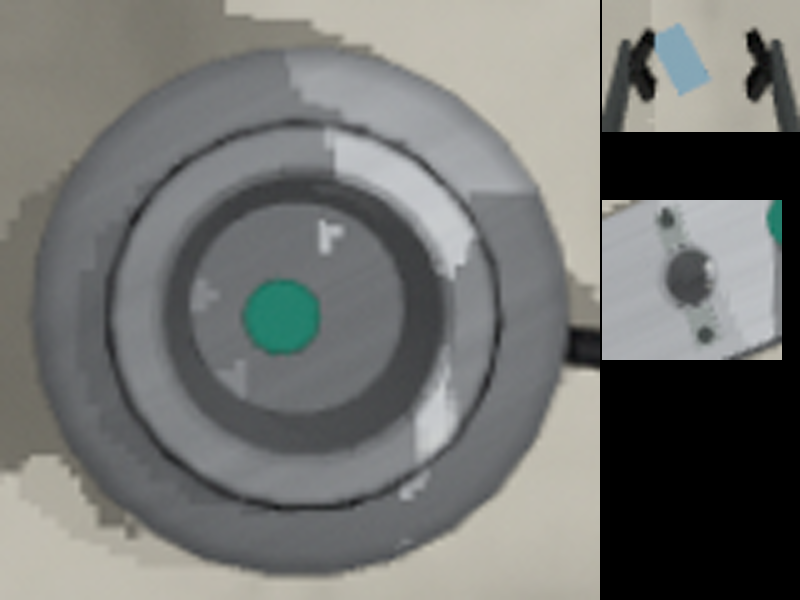

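```bash
python3 - <<'E'
from h import *
np.set_printoptions(precision=1,suppress=True)
i=pickle.load(open("w2.pkl","rb"))
for n,u,v,z in(("rim",325.8,132.6,100),("floor",324.4,131.6,6),("cap",321,132.9,56.5),("sock",162,134.25,36),("v1",188.9,119.1,58.5),("v2",121.3,149.4,58.5),("v3",92.2,163.7,58.5)): print(n,hit(i,u,v,z,True))
p=np.array([558.79,204.96,213.3])
for dz in(-70,-76,-82): print("jaw",dz,proj(i,p+[0,0,dz],True))
print("jaw hit",hit(i,320.2,239.4,213.3-76,True))
E
```

```text
rim [488.6 206.9 100. ]
floor [489.2 207.    6. ]
cap [489.7 203.6  56.5]
sock [492.5  50.7  36. ]
v1 [479.   87.1  58.5]
v2 [504.8  16.9  58.5]
v3 [517.7 -18.5  58.5]
jaw -70 [318.8 241.7]
jaw -76 [318.8 239. ]
jaw -82 [318.9 236.4]
jaw hit [559.1 205.9 137.3]
```

```bash
python3 -m handwheel '[[34.7,1,0,0,0,0,0.5],[34.7,1,0,0,0,0,0.5],[0,0,0,0,0,0,0.5],[0,0,0,0,0,0,0.5]]'
```

```text
t: 6.62
ee_pos: [490.7, 203.8, 214.1]
orientation: [-0.065, 3.14, 0.0]
ft_force: [0.8, 0.3, -0.6]
width: 44.3
grasp_force: 4.8
```

```bash
python3 -m handwheel '[[0.9,0.4,20,0,0,0,0.5],[0,0,20,0,0,0,0.5],[0,0,15,0,0,0,0.5],[0,0,8,0,0,0,0.5],[0,0,6,0,0,0,0.5],[0,0,0,0,0,0,0.5]]'
```

```text
t: 7.38
ee_pos: [489.0, 204.7, 144.5]
orientation: [0.066, -3.141, 0.0]
ft_force: [-0.4, -0.2, -1.2]
width: 43.6
grasp_force: 4.8
```

Free in the bore. Now lowering over the cap in small steps.

```bash
python3 -m handwheel '[[0,0,5,0,0,0,0.5],[0,0,4,0,0,0,0.5],[0,0,0,0,0,0,0.5]]'; python3 -m handwheel '[[0,0,4,0,0,0,0.5],[0,0,3.5,0,0,0,0.5],[0,0,0,0,0,0,0.5]]'
```

```text
t: 7.75
ee_pos: [488.7, 204.7, 135.4]
orientation: [0.066, -3.14, 0.0]
ft_force: [0.0, -0.6, -1.3]
width: 44.2
grasp_force: 4.8
t: 8.12
ee_pos: [488.7, 204.7, 127.8]
orientation: [0.066, -3.14, 0.0]
ft_force: [-0.9, 0.2, -2.2]
width: 43.8
grasp_force: 4.8
```

```bash
python3 - <<'E'
from h import *
from workcell import viewer
goto([489.5,205.3,128],92.4)
i=viewer.get_image("wrist"); f=i["frame"]
print(proj(i,np.array([489.7,203.6,56.5]),True))
cv2.imwrite("pics/w3.png",cv2.resize(f[150:330,200:440],(800,600),interpolation=cv2.INTER_CUBIC))
E
```

```text
t 8.125 pos [488.71 204.68 127.82] yaw 92.42159769235627 tilt [-0. -0. -1.] F [-0.86  0.25 -2.16] w 43.77152949244064 g 4.822931634262204
shift [-0.81  0.59 -0.18]
turn z 0.00037695084244966095
[317.08 242.42]
```

View pics/w3.png

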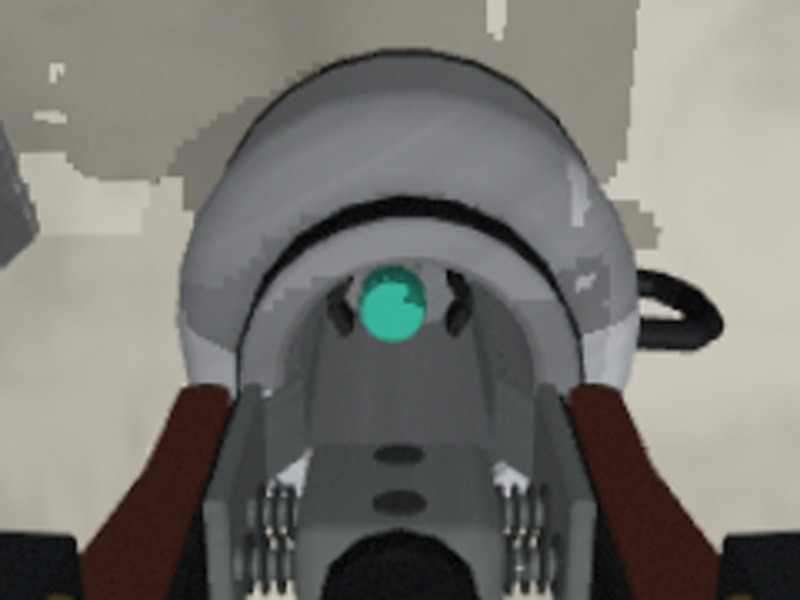

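The cap at (395,305) sits between the jaws (340 and 458). Closing.

```bash
python3 -m handwheel '[[0,0,0,0,0,0,0.55],[0,0,0,0,0,0,0.6],[0,0,0,0,0,0,0.65],[0,0,0,0,0,0,0.7],[0,0,0,0,0,0,0.7],[0,0,0,0,0,0,0.7]]'
```

```text
t: 8.93
ee_pos: [489.0, 204.8, 128.3]
orientation: [-0.066, 3.141, 0.0]
ft_force: [0.2, 0.0, 0.7]
width: 32.6
grasp_force: 30.0
```

```bash
cat >> h.py <<'E'
def green():
    from workcell import viewer
    i=viewer.get_image("wrist"); g=i["frame"].astype(int); m=(g[...,1]-g[...,2]>40).astype(np.uint8)
    n,l,s,c=cv2.connectedComponentsWithStats(m)
    for k in range(1,n):
        if s[k,4]>40: print("green",c[k],s[k])
    return i
E
python3 -c "
from h import *
green()"
python3 -m handwheel '[[0,0,-8,0,0,0,0.7],[0,0,-12,0,0,0,0.7],[0,0,0,0,0,0,0.7]]'
python3 -c "
from h import *
green()"
```

```text
green [150.79742765 218.8392283 ] [141 209  21  21 311]
green [319.35628743 239.88023952] [310 229  20  22 334]
green [ 77.67286245 247.81784387] [ 69 239  19  19 269]
green [ 48.56722689 259.65966387] [ 40 251  18  18 238]
t: 9.35
ee_pos: [489.8, 205.1, 149.6]
orientation: [-0.066, 3.138, 0.001]
ft_force: [0.5, -0.9, -1.2]
width: 32.6
grasp_force: 30.0
green [161.79335793 210.42066421] [153 201  19  20 271]
green [319.37837838 239.95795796] [310 229  21  22 333]
green [ 90.66806723 238.35714286] [ 82 230  18  18 238]
green [ 61.91549296 250.24413146] [ 54 242  17  17 213]
```

```bash
python3 -m handwheel '[[0,0,-30,0,0,0,0.7],[0,0,-35,0,0,0,0.7],[0,0,-30,0,0,0,0.7],[0,0,0,0,0,0,0.7],[0,0,0,0,0,0,0.7],[0,0,0,0,0,0,0.7]]' && python3 -m handwheel '[[-15.4,-39.7,0,0,0,0,0.7],[-15.4,-39.7,0,0,0,0,0.7],[-15.4,-39.7,0,0,0,0,0.7],[-15.4,-39.7,0,0,0,0,0.7],[0,0,25,0,0,0,0.7],[0,0,25,0,0,0,0.7],[0,0,0,0,0,0,0.7],[0,0,0,0,0,0,0.7]]'
python3 - <<'E'
from h import *
i=green(); pickle.dump(i,open("w4.pkl","wb")); goto([493,49.3,190],92.4)
p=proj(i,np.array([493,49.3,36]),True); print(p); u,v=p.astype(int)
f=i["frame"]; print(u-30,v-30)
a=cv2.resize(f[v-30:v+30,u-40:u+40],(800,600),interpolation=cv2.INTER_CUBIC)
b=cv2.resize(f[215:275,290:350],(300,300),interpolation=cv2.INTER_CUBIC); a[300:,500:]=b
cv2.imwrite("pics/w4.png",a)
E
```

```text
t: 10.15
ee_pos: [488.1, 204.4, 241.6]
orientation: [0.066, -3.138, 0.001]
ft_force: [0.3, -0.7, -1.2]
width: 32.8
grasp_force: 30.0
t: 11.15
ee_pos: [557.3, 48.8, 193.3]
orientation: [0.067, -3.141, 0.0]
ft_force: [-0.3, 0.2, -1.8]
width: 32.7
grasp_force: 30.0
green [369.3254717  124.44339623] [361 117  17  16 212]
green [279.13270142 152.5450237 ] [271 145  17  16 211]
green [236.14220183 167.33027523] [228 160  17  16 218]
green [319.33939394 239.76060606] [309 229  21  22 330]
t 11.2 pos [557.66  48.9  193.78] yaw 92.43548712923405 tilt [ 0.  0. -1.] F [ 0.65  0.32 -0.28] w 32.778456819442965 g 29.99563361518085
shift [64.59  3.14  3.73]
turn z 0.0006193672472147656
[322.78 138.32]
292 108
```

View pics/w4.png

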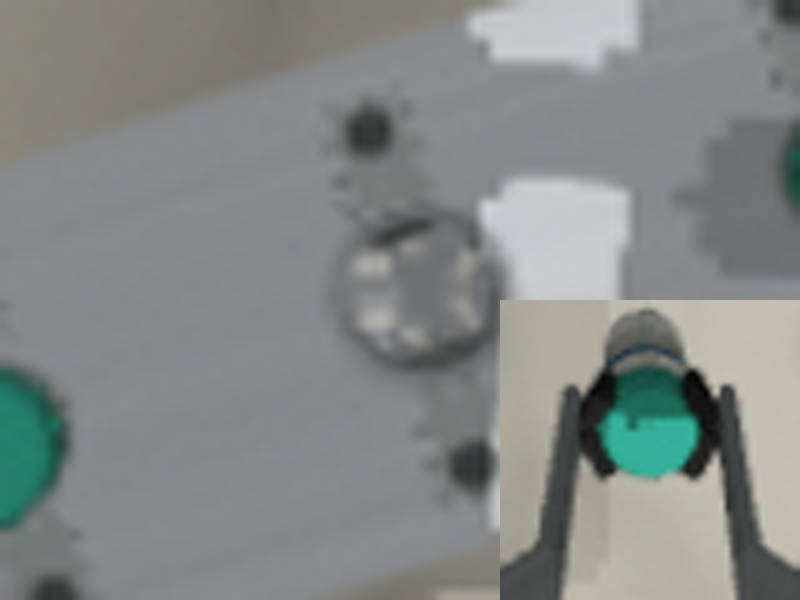

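```bash
python3 - <<'E'
from h import *
np.set_printoptions(precision=1,suppress=True)
i=pickle.load(open("w4.pkl","rb"))
print("sock",hit(i,323.8,137.1,36,True))
print("cap held",hit(i,319.34,239.76,193.8-71.8,True), "TCP", [557.66,48.9])
for u,v in((369.3,124.4),(279.1,152.5),(236.1,167.3)): print(hit(i,u,v,58.5,True))
E
```

```text
sock [491.9  50.1  36. ]
cap held [556.5  49.2 122. ] TCP [557.66, 48.9]
[479.   85.5  58.5]
[504.9  14.7  58.5]
[517.8 -20.5  58.5]
```

```bash
python3 -m handwheel '[[32.8,1.8,0,0,0,0,0.7],[32.8,1.8,0,0,0,0,0.7],[0,0,10,0,0,0,0.7],[0,0,10,0,0,0,0.7],[0,0,11,0,0,0,0.7],[0,0,0,0,0,0,0.7],[0,0,0,0,0,0,0.7]]'
python3 - <<'E'
from h import *
i=green(); pickle.dump(i,open("w5.pkl","wb")); goto([492,49.7,162],92.4)
f=i["frame"]
a=cv2.resize(f[180:270,260:380],(800,600),interpolation=cv2.INTER_CUBIC)
cv2.imwrite("pics/w5.png",a)
E
```

```text
t: 12.08
ee_pos: [491.8, 49.5, 162.0]
orientation: [0.066, -3.141, 0.0]
ft_force: [0.9, 0.7, -1.0]
width: 32.6
grasp_force: 30.0
green [368.11524164 212.17843866] [360 203  18  19 269]
green [319.36858006 239.77945619] [310 229  21  22 331]
green [272.46240602 241.10902256] [264 232  18  19 266]
green [227.99610895 254.83268482] [219 246  19  19 257]
t 12.125 pos [491.86  49.54 162.18] yaw 92.41605527196852 tilt [ 0.  0. -1.] F [-0.75 -0.6  -1.15] w 32.59216781376576 g 29.995715813711286
shift [-0.15  0.16  0.18]
turn z 0.00028021735815367564
```

View pics/w5.png

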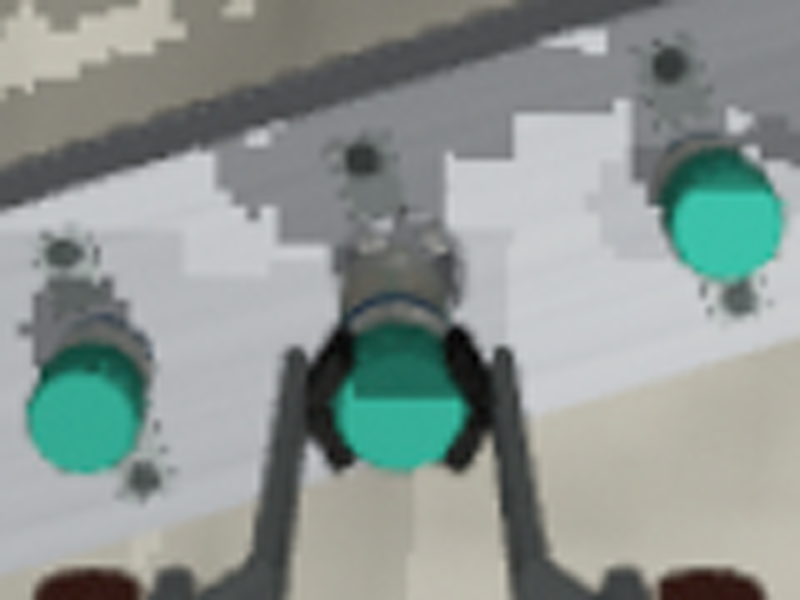

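```bash
python3 - <<'E'
from h import *
np.set_printoptions(precision=2,suppress=True)
i=pickle.load(open("w5.pkl","rb"))
P=lambda u,v,z:hit(i,260+u/6.6667,180+v/6.6667,z,True)
a,b=P(87,417,58.5),P(725,221,58.5); print(a,b,(a+b)/2,np.linalg.norm(a-b))
print(P(402,403,162.2-71.8))
s=(a+b)/2; s[2]=36
for z in(36,): 
  u,v=proj(i,s*[1,1,0]+[0,0,z],True); print((u-260)*6.6667,(v-180)*6.6667)
s1=P(362,158,36); print("screw",s1, s1+22*0)
E
```

```text
[504.84  15.36  58.5 ] [478.91  85.96  58.5 ] [491.88  50.66  58.5 ] 75.20914412710718
[491.46  50.53  90.4 ]
402.2316121923941 269.44244627690716
screw [478.38  45.28  36.  ] [478.38  45.28  36.  ]
```

The held cap at (402,403) lines up with the socket to within about 0.4 mm, so I'm going down by feel.

```bash
python3 -m handwheel '[[-0.3,0,3,0,0,0,0.7],[0,0,3,0,0,0,0.7],[0,0,2,0,0,0,0.7],[0,0,0,0,0,0,0.7]]';python3 -m handwheel '[[0,0,2,0,0,0,0.7],[0,0,2,0,0,0,0.7],[0,0,0,0,0,0,0.7]]'
```

```text
t: 12.62
ee_pos: [491.6, 49.5, 154.0]
orientation: [0.066, -3.14, 0.0]
ft_force: [0.3, 0.7, -1.5]
width: 32.6
grasp_force: 30.0
t: 13.0
ee_pos: [491.6, 49.6, 150.0]
orientation: [0.066, -3.14, -0.0]
ft_force: [0.4, 0.8, -1.2]
width: 32.6
grasp_force: 30.0
```

```bash
python3 -m handwheel '[[0,0,2,0,0,0,0.7],[0,0,2,0,0,0,0.7],[0,0,0,0,0,0,0.7]]';python3 -m handwheel '[[0,0,2,0,0,0,0.7],[0,0,2,0,0,0,0.7],[0,0,0,0,0,0,0.7]]'
```

```text
t: 13.38
ee_pos: [491.7, 49.6, 146.0]
orientation: [0.066, -3.141, -0.0]
ft_force: [1.1, 1.0, -1.5]
width: 32.8
grasp_force: 30.0
t: 13.75
ee_pos: [491.7, 49.5, 142.0]
orientation: [0.066, -3.141, -0.0]
ft_force: [-0.3, 1.1, -1.5]
width: 32.5
grasp_force: 30.0
```

```bash
python3 -m handwheel '[[0,0,1.5,0,0,0,0.7],[0,0,1.5,0,0,0,0.7],[0,0,0,0,0,0,0.7]]';python3 -m handwheel '[[0,0,1.5,0,0,0,0.7],[0,0,1.5,0,0,0,0.7],[0,0,0,0,0,0,0.7]]'
```

```text
t: 14.12
ee_pos: [491.9, 49.6, 139.2]
orientation: [-0.066, 3.141, 0.0]
ft_force: [-0.4, 0.7, 2.4]
width: 32.5
grasp_force: 30.0
t: 14.5
ee_pos: [491.8, 49.5, 136.1]
orientation: [0.066, -3.141, -0.0]
ft_force: [-0.0, 2.2, 2.4]
width: 32.7
grasp_force: 30.0
```

```bash
python3 -m handwheel '[[0,0,1,0,0,0,0.7],[0,0,0,0,0,0,0.7]]';python3 -m handwheel '[[0,0,1,0,0,0,0.7],[0,0,0,0,0,0,0.7]]'
```

```text
t: 14.75
ee_pos: [491.8, 49.5, 135.1]
orientation: [0.066, -3.141, -0.0]
ft_force: [0.1, 0.9, 2.7]
width: 32.6
grasp_force: 30.0
t: 15.0
ee_pos: [491.7, 49.6, 134.1]
orientation: [0.066, -3.141, 0.0]
ft_force: [-0.1, 1.7, 2.9]
width: 32.6
grasp_force: 30.0
```

```bash
python3 -m handwheel '[[0,0,0.8,0,0,0,0.7],[0,0,0,0,0,0,0.7]]'
```

```text
t: 15.25
ee_pos: [492.1, 49.5, 133.7]
orientation: [-0.066, 3.14, 0.0]
ft_force: [-1.0, 2.1, 6.7]
width: 32.7
grasp_force: 30.0
```

```bash
python3 -m handwheel '[[0,0,0.6,0,0,0,0.7],[0,0,0,0,0,0,0.7]]'
```

```text
t: 15.5
ee_pos: [492.4, 49.6, 133.4]
orientation: [-0.066, 3.14, 0.0]
ft_force: [-1.4, 2.6, 9.3]
width: 32.8
grasp_force: 30.0
```

```bash
python3 -m handwheel '[[0,0,0,0,0,0.05,0.7],[0,0,0,0,0,0.05,0.7],[0,0,0,0,0,0.05,0.7]]'
```

```text
t: 15.88
ee_pos: [492.2, 49.6, 133.1]
orientation: [0.172, 3.136, 0.0]
ft_force: [1.2, 2.2, -1.4]
width: 32.6
grasp_force: 30.1
```

```bash
python3 -m handwheel '[[0,0,0,0,0,0.05,0.7],[0,0,0,0,0,0.05,0.7],[0,0,0,0,0,0.05,0.7]]'
```

```text
t: 16.25
ee_pos: [491.8, 49.6, 132.5]
orientation: [0.406, 3.115, 0.0]
ft_force: [-0.1, 0.5, 1.2]
width: 32.4
grasp_force: 30.0
```

```bash
python3 -m handwheel '[[0,0,0.6,0,0,0,0.7],[0,0,0,0,0,0,0.7]]'; python3 -c "
from h import *
o,R=state();print(o['moment'],o['ft_force'])"
```

```text
t: 16.5
ee_pos: [491.9, 49.6, 132.1]
orientation: [0.402, 3.116, 0.0]
ft_force: [0.9, 2.4, 2.6]
width: 32.2
grasp_force: 30.0
[ 0.5503404  -0.08420813 -0.01368465] [0.91920765 2.3926923  2.61242632]
```

```bash
python3 -m handwheel '[[0,0,0.6,0,0,0,0.7],[0,0,0,0,0,0,0.7]]'
```

```text
t: 16.75
ee_pos: [491.8, 49.6, 131.6]
orientation: [0.404, 3.115, 0.0]
ft_force: [0.2, 1.3, 2.9]
width: 32.6
grasp_force: 30.0
```

```bash
python3 -m handwheel '[[0,0,0.8,0,0,0,0.7],[0,0,0,0,0,0,0.7]]'
```

```text
t: 17.0
ee_pos: [491.8, 49.6, 130.7]
orientation: [0.404, 3.116, 0.0]
ft_force: [0.1, 2.1, 2.8]
width: 32.3
grasp_force: 30.0
```

```bash
python3 -m handwheel '[[0,0,0.7,0,0,0,0.7],[0,0,0,0,0,0,0.7]]'
```

```text
t: 17.25
ee_pos: [491.8, 49.5, 130.1]
orientation: [0.404, 3.115, -0.0]
ft_force: [0.6, 1.5, 4.8]
width: 32.5
grasp_force: 30.0
```

```bash
python3 -m handwheel '[[0,0,0.6,0,0,0,0.7],[0,0,0,0,0,0,0.7]]'; python3 -m handwheel '[[0,0,0.4,0,0,0,0.7],[0,0,0,0,0,0,0.7]]'
```

```text
t: 17.5
ee_pos: [492.2, 49.5, 130.0]
orientation: [0.404, 3.115, -0.0]
ft_force: [-0.3, 1.0, 9.6]
width: 32.6
grasp_force: 30.0
t: 17.75
ee_pos: [492.5, 49.5, 129.9]
orientation: [0.403, 3.114, 0.0]
ft_force: [-0.4, 1.0, 12.0]
width: 32.9
grasp_force: 30.1
```

It hit a hard stop at TCP z 130.0, 4 mm below the key stop, so the vial is home. I'll ease the press, open the jaws and back off.

```bash
python3 -m handwheel '[[0,0,-1,0,0,0,0.7],[0,0,0,0,0,0,0.7],[0,0,0,0,0,0,0.6],[0,0,0,0,0,0,0.55],[0,0,0,0,0,0,0.5],[0,0,0,0,0,0,0.5],[0,0,0,0,0,0,0.5]]'; python3 -c "
from h import *
i=green(); goto([492,49.6,130]); cv2.imwrite('pics/w6.png',i['frame'])"
```

```text
t: 18.62
ee_pos: [491.7, 49.5, 130.0]
orientation: [-0.404, -3.115, 0.0]
ft_force: [-0.7, -0.5, -1.8]
width: 43.9
grasp_force: 4.8
green [367.10028653 208.20630372] [357 198  21  21 349]
green [319.78529412 240.14117647] [311 230  19  22 340]
green [275.52136752 263.18803419] [268 258  17  12 117]
green [232.30081301 294.58943089] [224 285  19  22 246]
t 18.675 pos [491.73  49.52 130.04] yaw 75.22890166642561 tilt [-0. -0. -1.] F [-1.32  0.11 -1.62] w 43.81773445860022 g 4.823530039284378
shift [-0.24  0.15  0.04]
```

```bash
python3 -m handwheel '[[0,0,-3,0,0,0,0.5],[0,0,-5,0,0,0,0.5],[0,0,-8,0,0,0,0.5],[0,0,-24,0,0,0,0.5],[0,0,-40,0,0,0,0.5],[0,0,0,0,0,0,0.5]]'; python3 -m handwheel '[[-30,0,0,0,0,0,0.5],[-30,0,0,0,0,0,0.5],[0,0,0,0,0,0,0.5],[0,0,0,0,0,0,0.5]]'; python3 -c "
from h import *
i=green(); np.set_printoptions(precision=2,suppress=True)
g=i['frame'].astype(int); m=(g[...,1]-g[...,2]>40).astype(np.uint8)
n,l,s,c=cv2.connectedComponentsWithStats(m)
P=[hit(i,*c[k],58.5,True) for k in range(1,n) if s[k,4]>40]
P.sort(key=lambda p:p[1]); P=np.array(P); print(P)
goto([530.7,-244.5,208],92.4)"
```

```text
t: 19.42
ee_pos: [493.9, 49.7, 213.2]
orientation: [0.403, 3.109, 0.002]
ft_force: [-0.2, 0.5, -1.5]
width: 44.1
grasp_force: 4.8
t: 19.92
ee_pos: [548.4, 34.3, 209.1]
orientation: [-0.404, -3.113, 0.0]
ft_force: [-0.2, 1.2, -1.1]
width: 43.9
grasp_force: 4.8
green [357.37234043 120.36702128] [350 113  16  16 188]
green [320.125 146.125] [313 138  15  17 192]
green [283.86096257 171.0802139 ] [277 164  15  15 187]
green [249.21243523 195.97409326] [242 189  16  15 193]
[[517.59 -20.31  58.5 ]
 [504.79  14.85  58.5 ]
 [492.25  49.97  58.5 ]
 [478.82  85.64  58.5 ]]
t 19.975 pos [548.36  34.39 209.3 ] yaw 75.23481425758719 tilt [-0. -0. -1.] F [-0.54  1.23 -0.04] w 44.049486254789585 g 4.823081670328975
shift [ -54.   -274.18    1.35]
turn z -0.2995890079214909
```

```bash
python3 -m handwheel '[[-7.7,-39.2,0,0,0,0,0.5],[-7.7,-39.2,0,0,0,0,0.5],[-7.7,-39.2,0,0,0,0,0.5],[-7.7,-39.2,0,0,0,0,0.5],[-7.7,-39.2,0,0,0,0,0.5],[-7.7,-39.2,0,0,0,0,0.5],[-7.8,-39.0,0,0,0,-0.15,0.5],[0,0,0,0,0,-0.15,0.5],[0,0,0,0,0,0,0.5],[0,0,0,0,0,0,0.5]]'; python3 -c "
from h import *
goto([530.9,-244.6,170],92.4)
i=green(); f=i['frame']; print(proj(i,np.array([531,-244.7,69]),True)); cv2.imwrite('pics/w7.png',cv2.resize(f[120:300,200:440],(800,600),interpolation=cv2.INTER_CUBIC))"
```

```text
t: 21.22
ee_pos: [531.7, -243.9, 210.0]
orientation: [0.063, -3.141, -0.0]
ft_force: [-0.3, 0.2, -0.8]
width: 44.0
grasp_force: 4.8
t 21.225 pos [ 531.75 -243.89  210.01] yaw 92.29463321017154 tilt [-0.  0. -1.] F [-0.26  0.25 -0.8 ] w 43.955539713821906 g 4.82304388191551
shift [ 0.86 -0.68 40.01]
turn z -0.0018389974047635996
green [618.25 180.86] [612 175  13  13 135]
green [595.15 189.92] [588 184  15  13 144]
green [569.97 198.99] [563 193  15  13 154]
green [541.96 209.13] [535 202  15  15 163]
[317.99 214.95]
```

View pics/w7.png

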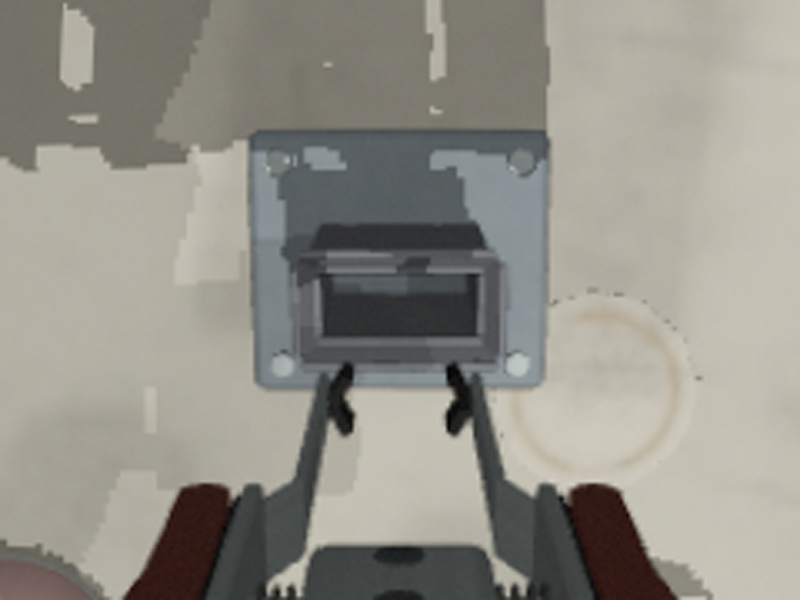

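The jaws' centre and the pocket's centre are both at column 400, so they are aligned. Lowering.

```bash
python3 -m handwheel '[[0.8,-0.3,25,0,0,0,0.5],[0,0,25,0,0,0,0.5],[0,0,0,0,0,0,0.5],[0,0,5,0,0,0,0.5],[0,0,5,0,0,0,0.5],[0,0,0,0,0,0,0.5]]'
```

```text
t: 22.02
ee_pos: [531.4, -245.0, 150.2]
orientation: [-0.066, 3.141, -0.0]
ft_force: [-0.3, 0.3, -1.2]
width: 44.1
grasp_force: 4.8
```

```bash
python3 -m handwheel '[[0,0,5,0,0,0,0.5],[0,0,5,0,0,0,0.5],[0,0,0,0,0,0,0.5]]';  python3 -m handwheel '[[0,0,10,0,0,0,0.5],[0,0,10,0,0,0,0.5],[0,0,0,0,0,0,0.5]]'
```

```text
t: 22.4
ee_pos: [531.8, -245.3, 140.4]
orientation: [-0.066, 3.14, -0.001]
ft_force: [0.2, -0.2, 3.6]
width: 44.0
grasp_force: 4.8
t: 22.78
ee_pos: [531.4, -245.1, 119.9]
orientation: [-0.066, 3.141, -0.0]
ft_force: [-0.0, -0.6, 2.0]
width: 43.9
grasp_force: 4.8
```

```bash
python3 -m handwheel '[[0,0,10,0,0,0,0.5],[0,0,10,0,0,0,0.5],[0,0,5,0,0,0,0.5],[0,0,0,0,0,0,0.5]]'; python3 -m handwheel '[[0,0,2,0,0,0,0.5],[0,0,0,0,0,0,0.5]]'
```

```text
t: 23.28
ee_pos: [530.8, -244.7, 94.5]
orientation: [0.066, -3.14, -0.001]
ft_force: [-0.2, -0.7, -1.0]
width: 44.2
grasp_force: 4.8
t: 23.52
ee_pos: [531.0, -244.9, 92.9]
orientation: [0.066, -3.14, -0.0]
ft_force: [-1.0, -0.4, -1.7]
width: 44.2
grasp_force: 4.8
```

```bash
python3 -m handwheel '[[0,0,1.5,0,0,0,0.5],[0,0,0,0,0,0,0.5]]'; python3 -m handwheel '[[0,0,1,0,0,0,0.5],[0,0,0,0,0,0,0.5]]'
```

```text
t: 23.78
ee_pos: [531.1, -244.9, 91.5]
orientation: [0.066, -3.141, -0.0]
ft_force: [-1.1, 1.1, -1.6]
width: 43.8
grasp_force: 4.8
t: 24.02
ee_pos: [531.3, -245.0, 90.5]
orientation: [0.066, -3.141, -0.0]
ft_force: [-1.5, 1.0, -0.8]
width: 43.7
grasp_force: 4.8
```

```bash
python3 -m handwheel '[[0,0,0.5,0,0,0,0.5],[0,0,0,0,0,0,0.45],[0,0,0,0,0,0,0.3],[0,0,0,0,0,0,0],[0,0,0,0,0,0,0],[0,0,0,0,0,0,0]]'; python3 -m handwheel '[[0,0,-10,0,0,0,0],[0,0,-30,0,0,0,0],[0,0,-45,0,0,0,0],[0,0,-45,0,0,0,0],[0,0,0,0,0,0,0],[0,0,0,0,0,0,0],[0,0,0,0,0,0,0]]'; python3 - <<'E'
from h import *
from workcell import viewer
i=green(); f=i["frame"]; np.set_printoptions(precision=1,suppress=True); goto([530.7,-244.5,222])
print(proj(i,np.array([530,-244,139]),True))
# compare tongs with the first wrist view (black knob position) and top view before/after
d=pickle.load(open("d0.pkl","rb")); T=viewer.get_image("top")
w=pickle.load(open("w1.pkl","rb"))
for im,n in((w,"before"),(i,"after")):
    p=proj(im,np.array([530,-244.4,139]),True).astype(int); g=cv2.cvtColor(im["frame"],cv2.COLOR_BGR2GRAY)[p[1]-20:p[1]+20,p[0]-20:p[0]+20]
    m=cv2.moments((g<35).astype(np.uint8),True); print(n,m["m10"]/m["m00"]+p[0]-20,m["m01"]/m["m00"]+p[1]-20,m["m00"], hit(im,m["m10"]/m["m00"]+p[0]-20,m["m01"]/m["m00"]+p[1]-20,139,True))
for n,(a,b,c,e) in dict(timer=(165,215,245,300),beaker=(160,205,375,420)).items():
    r=cv2.matchTemplate(T["frame"],d["top"]["frame"][a:b,c:e],cv2.TM_CCOEFF_NORMED); print(n,cv2.minMaxLoc(r)[1::2],(c,a))
E
```

```text
t: 24.78
ee_pos: [531.4, -245.0, 90.1]
orientation: [-0.066, 3.141, -0.0]
ft_force: [-0.5, 0.1, -0.7]
width: 85.1
grasp_force: 0.0
t: 25.65
ee_pos: [530.4, -244.6, 218.7]
orientation: [0.066, -3.139, -0.002]
ft_force: [-0.5, 0.5, -1.0]
width: 87.7
grasp_force: 0.0
green [613.39166667 181.51666667] [607 176  13  12 120]
green [590.34848485 190.59848485] [584 185  14  13 132]
green [565.50714286 199.37857143] [558 194  15  13 140]
green [537.72789116 209.23809524] [531 203  14  14 147]
t 25.7 pos [ 530.52 -244.62  218.67] yaw 92.41541670481183 tilt [-0.  0. -1.] F [0.14 0.44 0.05] w 87.64034777877468 g 0.0
shift [-0.17  0.12 -3.33]
[319.48 236.91]
before 316.59558823529414 231.86764705882354 136.0 [ 526.52 -245.59  139.  ]
after 319.3580786026201 220.52838427947597 229.0 [ 518.47 -244.58  139.  ]
timer (0.9983664751052856, (245, 165)) (245, 165)
beaker (0.9988324046134949, (375, 160)) (375, 160)
```

```bash
python3 - <<'E'
from h import *
from workcell import viewer
d=pickle.load(open("d0.pkl","rb"))
for n,(a,b,c,e) in dict(scene=(296,332,394,430),top=(228,256,428,466)).items():
    f=viewer.get_image(n)["frame"]
    t=cv2.resize(d[n]["frame"][a:b,c:e],None,fx=4,fy=4,interpolation=cv2.INTER_CUBIC)
    s=cv2.resize(f[a-15:b+15,c-15:e+15],None,fx=4,fy=4,interpolation=cv2.INTER_CUBIC)
    _,v,_,l=cv2.minMaxLoc(cv2.matchTemplate(s,t,cv2.TM_CCOEFF_NORMED)); print(n,v,np.array(l)/4-15)
S=d["scene"]
for X in((530,-244,139),(530,-244,143),(533,-244,139),(530,-241,139)): print(X,proj(S,np.array(X)))
E
```

```text
scene 0.8726507425308228 [-4.  2.]
top 0.41312316060066223 [ -5. -12.]
(530, -244, 139) [412.94703476 299.82058884]
(530, -244, 143) [413.15459703 297.88227604]
(533, -244, 139) [414.46106737 299.22088963]
(530, -241, 139) [411.81194759 298.76701029]
```

```bash
python3 -m handwheel '[[0,0,-60,0,0,0,0],[0,50,-40,0,0,0,0],[0,50,0,0,0,0,0],[0,50,0,0,0,0,0],[0,50,0,0,0,0,0],[0,50,0,0,0,0,0],[0,50,0,0,0,0,0],[0,50,0,0,0,0,0],[0,0,0,0,0,0,0],[0,0,0,0,0,0,0]]'; python3 - <<'E'
from h import *
from workcell import viewer
d=pickle.load(open("d0.pkl","rb")); print("t",state()[0]["t"])
for n,(a,b,c,e) in dict(scene=(296,332,394,430),top=(228,256,428,466)).items():
    f=viewer.get_image(n)["frame"]; cv2.imwrite(f"pics/end_{n}.png",f)
    t=cv2.resize(d[n]["frame"][a:b,c:e],None,fx=4,fy=4,interpolation=cv2.INTER_CUBIC)
    s=cv2.resize(f[a-15:b+15,c-15:e+15],None,fx=4,fy=4,interpolation=cv2.INTER_CUBIC)
    _,v,_,l=cv2.minMaxLoc(cv2.matchTemplate(s,t,cv2.TM_CCOEFF_NORMED)); print(n,v,np.array(l)/4-15)
E
```

```text
t: 27.1
ee_pos: [516.5, 103.3, 318.8]
orientation: [0.067, -3.14, 0.001]
ft_force: [-0.1, 0.5, -0.3]
width: 88.1
grasp_force: 0.0
t 27.1
scene 0.8800655603408813 [-4.25  2.  ]
top 0.8381905555725098 [0.   0.25]
```

```bash
python3 - <<'E'
from h import *
d=pickle.load(open("d0.pkl","rb"))
for n,L in dict(scene=[(332,362,392,428),(355,385,372,440),(365,430,310,382),(296,332,394,430),(296,312,400,425)],top=[(222,270,410,470),(228,256,445,466),(228,240,428,466),(290,330,430,478)]).items():
    f=cv2.imread(f"pics/end_{n}.png")
    for a,b,c,e in L:
        t=cv2.resize(d[n]["frame"][a:b,c:e],None,fx=4,fy=4,interpolation=cv2.INTER_CUBIC)
        s=cv2.resize(f[a-15:b+15,c-15:e+15],None,fx=4,fy=4,interpolation=cv2.INTER_CUBIC)
        r=cv2.matchTemplate(s,t,cv2.TM_CCOEFF_NORMED)
        _,v,_,l=cv2.minMaxLoc(r); print(n,(a,b,c,e),round(v,3),np.array(l)/4-15, "at0",r[60,60])
E
```

```text
scene (332, 362, 392, 428) 0.99 [-0.25  0.  ] at0 0.9885265
scene (355, 385, 372, 440) 0.959 [-0.5  0. ] at0 0.95607543
scene (365, 430, 310, 382) 0.989 [0. 0.] at0 0.9890068
scene (296, 332, 394, 430) 0.88 [-4.25  2.  ] at0 0.5587701
scene (296, 312, 400, 425) 0.963 [-5.    2.25] at0 0.59481883
top (222, 270, 410, 470) 0.912 [0.   0.25] at0 0.91033185
top (228, 256, 445, 466) 0.841 [0.5 4.5] at0 0.80402917
top (228, 240, 428, 466) 0.796 [0. 0.] at0 0.79624957
top (290, 330, 430, 478) 0.985 [0. 0.] at0 0.9849206
```

```bash
python3 - <<'E'
from h import *
d=pickle.load(open("d0.pkl","rb"))
for n,L in dict(scene=[(294,304,398,426),(300,310,398,426),(306,316,398,428),(312,322,396,428),(318,328,396,428),(324,334,394,426),(330,340,394,426)]).items():
    f=cv2.imread(f"pics/end_{n}.png")
    for a,b,c,e in L:
        t=cv2.resize(d[n]["frame"][a:b,c:e],None,fx=6,fy=6,interpolation=cv2.INTER_CUBIC)
        s=cv2.resize(f[a-9:b+9,c-9:e+9],None,fx=6,fy=6,interpolation=cv2.INTER_CUBIC)
        r=cv2.matchTemplate(s,t,cv2.TM_CCOEFF_NORMED)
        _,v,_,l=cv2.minMaxLoc(r); print(n,(a,b),round(v,3),np.array(l)/6-9)
S=d["scene"]
for z in(8,69,90,105,139): print(z,proj(S,np.array([530.5,-244.5,z])))
for n,(a,b,c,e) in dict(scene=(285,330,390,436)).items():
  for im in(d[n]["frame"],cv2.imread(f"pics/end_{n}.png")):
    g=cv2.GaussianBlur(cv2.cvtColor(im,cv2.COLOR_BGR2GRAY)[a:b,c:e],(0,0),1)
    m=(g<50).astype(np.uint8); k,l,s,cc=cv2.connectedComponentsWithStats(m); print([(np.round(cc[j]+[c,a],1).tolist(),int(s[j,4])) for j in range(1,k) if s[j,4]>8])
E
```

```text
scene (294, 304) 0.945 [-4.83333333  2.16666667]
scene (300, 310) 0.952 [-4.83333333  2.33333333]
scene (306, 316) 0.841 [-4.66666667  2.33333333]
scene (312, 322) 0.812 [-4.  2.]
scene (318, 328) 0.787 [-3.83333333  2.        ]
scene (324, 334) 0.813 [-1.83333333 -0.16666667]
scene (330, 340) 0.985 [-0.66666667 -0.5       ]
8 [407.10900543 358.21440272]
69 [409.90536497 332.248689  ]
90 [410.91811909 322.84471809]
105 [411.65819265 315.97273403]
139 [413.38950464 299.89656399]
[([411.7, 302.6], 31)]
[([406.6, 305.1], 33)]
```

The tongs lean slightly in the pocket's play. They are at the same height as at the start, and the pocket limits the lean to about 0.06 rad. The vial is level and in line with its neighbours, and the timer and beaker have not moved. Handing in.

```bash
python3 -c "
from workcell import ctrl
print(ctrl.close_job())"
```

```text
the job is handed in; nothing more can be done
None
```

The job is handed in at about 27 s (the hand-in gave no verdict): the vial dropped 4 mm over its key and is fully home in the empty socket, the tongs stand fully down in their stand with a slight lean (estimated at most 0.06 rad, limit 0.1), and the timer and beaker have not moved.

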